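# Ratchet a clamp nut tight between two cheeks

## Task

The hex nut of the steel mounting shoe has worked loose: fit the T-handle socket key on it and tighten it clockwise to about 0.55 newton metres, never beyond 0.8. The shoe's cheeks leave room for short swings only, so lift the key, swing it back and seat it again as often as needed, without banging its bar into the cheeks, and turn the nut only with the key. Then stand the key upright on the bare cabinet top, well clear of the shoe, leaving the small bottle, the tape and the small jar where they are.

Things in the scene. Friction and masses are not known exactly. Their poses are not given: they have to be found in the camera images.
- shoe: Dark steel mounting shoe fixed to the cabinet top: base plate 130 (x) x 124 (y) x 10 mm. Origin under the plate's centre, x along the cheeks, z up; the nut's axis is vertical through it. The cheeks let the bar of a key on the nut stand at most 47 degrees to either side of the shoe's x axis
- cheek_left: Upright dark steel plate on the shoe's +y side, 100 long (x), 8 thick, 70 mm tall, upper edge 80 mm above the cabinet top, inner face 46 mm from the nut's axis. Origin at the middle of its lower edge
- cheek_right: The same on the shoe's -y side
- nut: Steel hex nut, 30 mm across flats, 18 tall, 3.5 mm chamfer on top. Origin on its axis at its underside (14 mm above the cabinet top); z up, x normal to a flat, so it repeats every 60 degrees. Clockwise from above tightens: 0.06 N m until it bears on the washer, 80 to 95 degrees from the start (never known exactly), then 0.4 N m at once and 2.2 N m more per rad
- washer (a joint): Turn (rad, clockwise) of the plain steel washer, 42 mm across, under the nut. 0 until the nut bears on it and 0.4 N m is passed, then it is dragged round with the nut: 0.07 at 0.55 N m, 0.18 at 0.8 N m. It stays where it is left. Tight is more than 0.02, strained is more than 0.18. Torque read at a standstill is up to 0.1 N m below the peak. Readings scatter by 0.01
- t_key: Steel T-handle socket key, 0.35 kg, stands on its socket. Origin: centre of the socket's open lower end; z up the shank, x along the cross bar and normal to a flat of the hex socket (32 mm across flats inside, 16 deep, 47 outside; 7.6 degrees of play on the nut). Seated, its origin is 2 mm above the nut's; not aligned it rides 14 to 18 mm above. Cross bar 120 mm long, 12 thick
- t_key_grip (a point): Centre of the key's cross bar, on the key's axis 60 mm above its origin: a block 50 mm long, 14 wide, 18 tall, the place to grip, fingers closing across the bar. The hub below ends 34 mm above the key's origin
- tape: Roll of tape lying flat, 62 mm across, 18 mm tall; stays where it is
- small_jar: Small glass jar, 62 mm across, 81 mm tall; stays where it is
- amber_bottle: Small amber bottle, 49 mm across, 119 mm tall; stays where it is

How it is judged (in metres and radians):
On the way, in this order (a step that is already met when the one before it is completed fails the run):
1. the key is seated over the nut (horizontal distance between t_key and nut below 0.005 m and z of t_key in the frame of nut below 0.006 m), for 0.1 s.
2. the nut is tight (washer dragged by more than 0.02 rad) with the key on it (value of joint washer above 0.02 rad and horizontal distance between t_key and nut below 0.006 m), for 0.1 s.
At the end, for the whole second after the job is handed in: the washer has been dragged by between 0.02 and 0.18 rad (the nut is tight, about 0.44 to 0.8 N m), and the key stands upright (within 0.1 rad) on the cabinet top, at rest, more than 110 mm from the nut's axis (value of joint washer between 0.02 and 0.18 rad and angle between t_key's own z axis and vertical below 0.1 rad and height (world z) of t_key below 0.006 m and horizontal distance between t_key and shoe above 0.11 m and linear speed of t_key below 0.02 m/s); the robot touches nothing.
It fails at once if the nut is strained (washer beyond 0.18 rad) (value of joint washer above 0.18 rad).
It fails at once if the key is banged or pressed against a cheek with more than 15 N (contact force between t_key and cheek_left above 15 N or contact force between t_key and cheek_right above 15 N).
It fails at once if the nut is turned with the fingers (contact force between the fingers and nut above 2 N).
It fails at once if the tape, the jar or the bottle is moved by more than 30 mm (distance of any of tape, small_jar, amber_bottle from where it was at the start of the episode above 0.03 m).
It also fails if it takes over 69 s, if anything falls off the work surface, if the arm or the gripper's body presses on something with over 40 N, if the wrist force passes 120 N, or if a joint passes its speed limit or range.

## Robot

A 6-joint arm with a two-finger parallel gripper is mounted at the origin on a cart in front of the work surface, level with it; the furniture and walls round the work are solid. World frame = base frame: x ahead of the robot, y to its left, z up, the work surface at z = 0. Lengths are in m, angles in degrees, forces in N, time in s.
With the tool pointing down it reaches from about 0.25 to 0.8 m from the base axis. Payload 3.9 kg.
Tool frame: the origin (TCP) lies at the very end of the fingers, on their centre line; the grasp point (between the pads) lies 19 mm behind it; x points along the fingers, z is the direction in which the jaws open and shut, and the axes are right-handed (so a half turn about x gives the same grasp; the last joint's range is limited). The gripper opens to 85 mm and grips with 20 to 120 N. Pads are 22 mm wide; open, the fingers measure 114 mm over their backs; the gripper's body (76 mm by 85 mm) begins 54 mm behind the grasp point. The pads swing forward as they close: fully open they stand 13 mm farther back than shut.
Start: joints at [-77.292, 14.897, -7.913, 67.191, 0, 90], TCP at [0.115, -0.512, 0.231] pointing down, gripper open.
Joint ranges: [-159.42, 159.42], [-47.68, 98.78], [-73.54, 78.23], [-108.79, 121.32], [-90, 84.71], [-180, 180]. Speed limits (degrees/s): [147.25, 147.25, 180, 180, 180, 180].

## Interface

Orientations are given as a 3x3 rotation matrix whose columns are the frame's x, y, z axes.
In Python, from rig import manip gives the robot as it stands.
- The arm moves only by the shell command python3 -m crank 'ROWS' [FORCE]. ROWS is JSON, a list of rows, each an object of numbers: "dx", "dy", "dz": the shift along the world's x, y, z in m; "wx", "wy", "wz": the turn, a rotation vector about the world's x, y, z in rad; "hand": the gripper command: -1 is fully open, 1 is shut, values between are in proportion. A call has exactly 5 rows; each row is the pose to reach, as a shift and turn from the pose commanded when the call began; what a row does not reach only later rows make up. A row lasts 1/8 s, in which the tool goes at most 62.5 mm and 10.7 degrees, less where a joint would pass 70% of its speed; a pose out of reach is approached as far as the arm can. A call with a gripper value outside its range is refused whole. The fingers move at their own pace and stop on an object; FORCE is the grip in N (left out, the last holds). Time passes only in rows, so rows that repeat a pose let the fingers close, or fill a call up. It gives the time, the measured TCP pose, the force and the opening at its end, in the units of the state.
- manip.get_state(): the state, without advancing time (a new reading comes with each control period).
- manip.grab_frame(name): name is "scene" or "top" or "wrist"; returns a dict with "img" (400x640x3 uint8, red, green, blue), "K" (3x3 intrinsics, pixels), "origin" and "orientation" of the camera in the world. Camera axes: x right, y down, z forward; pixel columns grow to the right and rows downward; lengths in m; the calibration is good to about 2 mm. The wrist camera is an equidistant fisheye: a pixel r from the principal point sees the ray r / f radians off the axis. A picture is of the moment at which its call begins. There is no depth.
- manip.job_done(): hands the job in, once; it reports no verdict.
Trained networks look in a picture, given as the dict that the camera call returned (one of the last four; its "shot" number tells which), for a name from the list of things; names that differ only in an ending like _2 or _b are one class to them, and where a whole thing is asked for, a point or a joint stands for the part that bears it (a point fixed in the world has none). Each returns a list of dicts, best first, with "score" (0 to 1); they miss things now and then, are a little off and sometimes report something else, mostly with a low value. They report only what shows in the picture. A call takes as long as a camera call.
- manip.find_in(picture, target): "location" ([column, row] in pixels, amid what is visible of it).
The state is a dict: "t": time; "qpos": joint angles; "joint_vel": joint speeds; "tau": joint torques, N m; "tcp_pos": TCP position; "tool_rot": TCP orientation; "ft_force": force on the tool from outside, world axes, zero at the start; "moment": the same for the moment, N m; "opening": finger opening in m.
Only numpy, scipy, OpenCV 4.12 (cv2) and the standard library are available. Lean on these libraries where they do the work, as an engineer would, in place of code of your own. Each camera call takes 0.05 s, during which the arm holds its last target. There are 200 camera calls.

## Working session

There is one attempt and no reset: what is moved stays moved. The work goes in short steps, Python scripts to look and compute and a shell command to move; the robot and the scene stay as the last step left them, time stands still between calls to the robot, and variables do not carry over. Pictures are saved under pics/ and viewed, about 8 in all and at most 12, crops included, and the job is handed in when it is done.

```bash
mkdir -p pics; ls; cat > h.py <<'E'
from rig import manip
import numpy as np, cv2
def ray(f,p):
    K=np.array(f["K"]);R=np.array(f["orientation"]);o=np.array(f["origin"])
    d=np.array([(p[0]-K[0,2])/K[0,0],(p[1]-K[1,2])/K[1,1]])
    if f.get("fish"):
        r=np.hypot(*d); v=np.array([*(d/max(r,1e-9)*np.sin(r)),np.cos(r)])
    else: v=np.array([*d,1])
    return o,R@v
def at(f,p,z):
    o,v=ray(f,p); return o+v*(z-o[2])/v[2]
def proj(f,P):
    K=np.array(f["K"]);R=np.array(f["orientation"]);q=R.T@(np.array(P)-np.array(f["origin"]))
    if f.get("fish"):
        n=np.hypot(q[0],q[1]);th=np.arctan2(n,q[2]);d=q[:2]/max(n,1e-9)*th
    else: d=q[:2]/q[2]
    return np.array([d[0]*K[0,0]+K[0,2],d[1]*K[1,1]+K[1,2]])
def grab(n,save=None):
    f=manip.grab_frame(n); f["fish"]= n=="wrist"
    if save: cv2.imwrite("pics/"+save,f["img"][:,:,::-1])
    return f
E
python3 - <<'E'
from h import *
np.set_printoptions(precision=4,suppress=True)
print(manip.get_state())
Z=dict(shoe=.01,nut=.03,t_key=.05,t_key_grip=.06,tape=.018,small_jar=.04,amber_bottle=.06,cheek_left=.05,cheek_right=.05)
for n in("top","scene"):
    f=grab(n,n+"0.png")
    print(n,f["origin"],np.array(f["K"])[0,0],np.array(f["orientation"]).tolist())
    for t,z in Z.items():
        for d in manip.find_in(f,t)[:2]: print(t,d["score"],np.round(d["location"],1),at(f,d["location"],z))
E
```

```text
pics
{'t': 0.0, 'qpos': array([-77.2923,  14.9359,  -7.9876,  67.1904,  -0.0002,  90.0008]), 'joint_vel': array([-0.0775, -0.0246,  0.0311,  0.0048, -0.0427,  0.0054]), 'tau': array([  0.0008, -40.5675,  25.3923,   0.0187,   0.    ,   0.    ]), 'tcp_pos': array([ 0.1153, -0.5115,  0.2305]), 'tool_rot': array([[-0.0004,  0.9755,  0.22  ],
       [ 0.0019,  0.22  , -0.9755],
       [-1.    , -0.    , -0.002 ]]), 'ft_force': array([ 0.1102, -0.2804,  1.3352]), 'moment': array([-0.0133, -0.0471,  0.0317]), 'opening': 0.08518692967712156}
top [0.4774 0.1509 0.927 ] 376.2895824349446 [[0.029886297818902594, -0.9971088435508597, 0.06986245998636822], [-0.9995258032183104, -0.02929391611753929, 0.009488686910739468], [-0.007414708589778019, -0.07011291315560648, -0.9975115044476244]]
shoe 0.92 [262.6 248. ] [0.4394 0.2794 0.01  ]
shoe 0.48 [281.6 247.6] [0.4417 0.2333 0.01  ]
t_key 0.74 [326.6 165.2] [0.6394 0.1306 0.05  ]
t_key 0.24 [393.5 168.4] [ 0.6363 -0.0267  0.05  ]
t_key_grip 0.75 [325.8 164.8] [0.6384 0.1327 0.06  ]
tape 0.58 [279.6 156.4] [0.6638 0.2454 0.018 ]
small_jar 0.76 [393.
[... 401 characters left out ...]
-0.764238292829606, -0.644825276182502]]
shoe 0.76 [238.8 204.9] [0.4363 0.2957 0.01  ]
nut 0.46 [243.1 201.3] [0.44   0.2793 0.03  ]
nut 0.31 [256.  207.6] [0.4523 0.2449 0.03  ]
t_key 0.88 [357.6 196. ] [0.6402 0.1311 0.05  ]
t_key 0.41 [241.2 203.6] [0.4228 0.2532 0.05  ]
t_key_grip 0.77 [358.4 196.2] [0.6326 0.1208 0.06  ]
tape 0.79 [327.8 179.5] [0.6499 0.2474 0.018 ]
small_jar 0.6 [412.5 232.3] [ 0.6642 -0.011   0.04  ]
small_jar 0.49 [238.  204.8] [0.4203 0.2645 0.04  ]
amber_bottle 0.95 [317.9 280.2] [ 0.4258 -0.0134  0.06  ]
cheek_left 0.73 [228.  188.6] [0.424  0.3144 0.05  ]
cheek_right 0.63 [257.  208.2] [0.4424 0.2213 0.05  ]
cheek_right 0.43 [239.5 202.9] [0.421  0.2573 0.05  ]
```

```bash
python3 - <<'E'
import cv2
a=cv2.imread("pics/top0.png"); c=a[130:290,200:420]; cv2.imwrite("pics/top0c.png",cv2.resize(c,None,fx=3.6,fy=3.6,interpolation=cv2.INTER_CUBIC))
E
```

```text
(no output)
```

View pics/top0c.png

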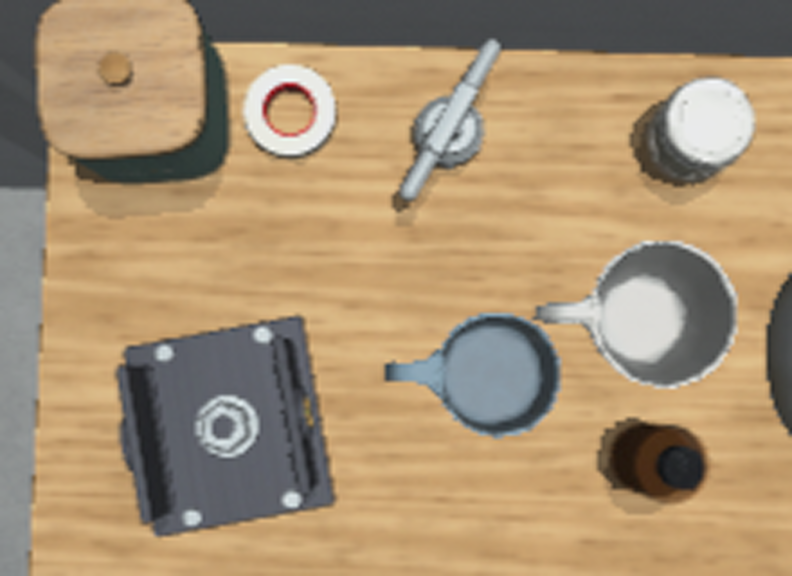

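Top view: the shoe is at crop (226,427) with its x axis at about +10° yaw. The key is at crop (448,131), bar at about -30° yaw. The tape, jar and bottle are clear of both. I'll fly over the nut first for a closer look.

```bash
python3 -m crank '[{"dx":0.05,"dy":0.04,"wz":0.15,"hand":-1},{"dx":0.09,"dy":0.09,"wz":0.3,"hand":-1},{"dx":0.13,"dy":0.14,"wz":0.45,"hand":-1},{"dx":0.17,"dy":0.18,"wz":0.6,"hand":-1},{"dx":0.2,"dy":0.23,"wz":0.75,"hand":-1}]' 100; python3 -c "
from rig import manip; print(manip.get_state()['qpos'])"
```

```text
[-7.72903693e+01  1.48977102e+01 -7.91170777e+00  6.71921687e+01
 -6.40467166e-04  8.99972429e+01]$[0]: bad value
```

```bash
python3 -m crank '[{"dx":0.05,"dy":0.04,"dz":0,"wx":0,"wy":0,"wz":0.15,"hand":-1},{"dx":0.09,"dy":0.09,"dz":0,"wx":0,"wy":0,"wz":0.3,"hand":-1},{"dx":0.13,"dy":0.14,"dz":0,"wx":0,"wy":0,"wz":0.45,"hand":-1},{"dx":0.17,"dy":0.18,"dz":0,"wx":0,"wy":0,"wz":0.6,"hand":-1},{"dx":0.2,"dy":0.23,"dz":0,"wx":0,"wy":0,"wz":0.75,"hand":-1}]' 100; python3 -c "
from rig import manip; print(manip.get_state()['qpos'])"
```

```text
t: 1.62
tcp_pos: [0.3173, -0.281, 0.2316]
tool_rot: [[0.002, 0.56, 0.829], [-0.001, 0.829, -0.56], [-1.0, 0.0, 0.002]]
ft_force: [1.8, 0.0, 0.5]
opening: 0.0853
[-4.15462577e+01  4.89096761e+00 -2.04569179e+01  6.45474954e+01
  1.87014447e-02  8.24808648e+01]
```

```bash
python3 -m crank '[{"dx":0.02,"dy":0.055,"dz":0,"wx":0,"wy":0,"wz":0.16,"hand":-1},{"dx":0.04,"dy":0.11,"dz":0,"wx":0,"wy":0,"wz":0.32,"hand":-1},{"dx":0.06,"dy":0.16,"dz":0,"wx":0,"wy":0,"wz":0.48,"hand":-1},{"dx":0.08,"dy":0.21,"dz":0,"wx":0,"wy":0,"wz":0.64,"hand":-1},{"dx":0.1,"dy":0.26,"dz":0,"wx":0,"wy":0,"wz":0.8,"hand":-1}]' 100; python3 -m crank '[{"dx":0.01,"dy":0.06,"dz":0,"wx":0,"wy":0,"wz":0.16,"hand":-1},{"dx":0.02,"dy":0.12,"dz":0,"wx":0,"wy":0,"wz":0.32,"hand":-1},{"dx":0.025,"dy":0.18,"dz":0,"wx":0,"wy":0,"wz":0.48,"hand":-1},{"dx":0.025,"dy":0.23,"dz":0,"wx":0,"wy":0,"wz":0.64,"hand":-1},{"dx":0.025,"dy":0.26,"dz":0,"wx":0,"wy":0,"wz":0.84,"hand":-1}]'; python3 - <<'E'
from h import *
f=grab("wrist","w1.png")
print(f["origin"],f["K"],np.array(f["orientation"]).round(3).tolist())
for t,z in dict(nut=.03,shoe=.01,t_key_grip=.06).items():
    for d in manip.find_in(f,t)[:1]: print(t,d["score"],np.round(d["location"],1),at(f,d["location"],z))
p=proj(f,[.44,.28,.032]);print(p)
x,y=p.astype(int); print(x,y)
cv2.imwrite("pics/w1b.png",cv2.resize(f["img"][:,:,::-1],None,fx=1.25,fy=1.25))
E
```

```text
t: 2.25
tcp_pos: [0.4161, -0.0204, 0.2316]
tool_rot: [[0.001, -0.205, 0.979], [-0.0, 0.979, 0.205], [-1.0, -0.001, 0.001]]
ft_force: [0.0, -0.8, 0.4]
opening: 0.0858
t: 2.88
tcp_pos: [0.4404, 0.2404, 0.2312]
tool_rot: [[0.0, -0.861, 0.509], [0.0, 0.509, 0.861], [-1.0, -0.0, 0.001]]
ft_force: [-0.1, -0.8, -0.6]
opening: 0.0855
[0.37767158 0.2767733  0.37407494] [[309.70691629   0.         323.52847038]
 [  0.         309.70691629 200.57454017]
 [  0.           0.           1.        ]] [[0.508, 0.826, 0.244], [0.861, -0.487, -0.144], [0.0, 0.284, -0.959]]
nut 0.97 [352.9 157.6] [0.43880184 0.27900442 0.03      ]
shoe 0.59 [347.7 157.2] [0.43882553 0.27400193 0.01      ]
t_key_grip 0.93 [334.4 324.4] [0.60696447 0.15760505 0.06      ]
[354.36122877 158.34137253]
354 158
```

View pics/w1b.png

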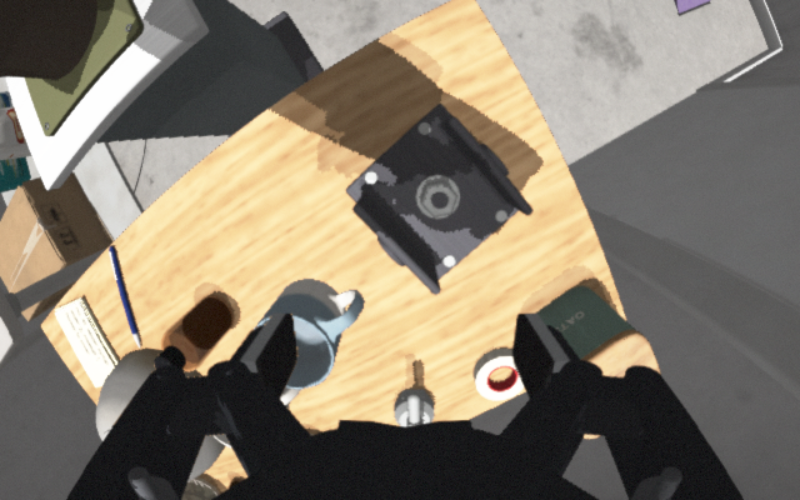

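The wrist view shows the nut at (438,197) in the enlarged picture, inside the cheeks, which agrees with the top view. Next I'll drop lower on the way to the key, to read the nut's angle.

```bash
python3 -m crank '[{"dx":0.02,"dy":0.004,"dz":-0.03,"wx":0,"wy":0,"wz":0,"hand":-1},{"dx":0.04,"dy":0.008,"dz":-0.06,"wx":0,"wy":0,"wz":0,"hand":-1},{"dx":0.055,"dy":0.008,"dz":-0.09,"wx":0,"wy":0,"wz":0,"hand":-1},{"dx":0.055,"dy":0.008,"dz":-0.1,"wx":0,"wy":0,"wz":0,"hand":-1},{"dx":0.055,"dy":0.008,"dz":-0.1,"wx":0,"wy":0,"wz":0,"hand":-0.5}]'; cat >> h.py <<'E'
def rect(f,c,z,half,ppm=8,yaw=0):
    """top-down view of plane z, rows down = -(x'), cols right = -(y') with x' at yaw"""
    n=int(2*half*1000*ppm); i=(np.arange(n)-n/2+.5)/(1000*ppm)
    Y,X=np.meshgrid(-i,-i); 
    P=np.stack([c[0]+X*np.cos(yaw)-Y*np.sin(yaw),c[1]+X*np.sin(yaw)+Y*np.cos(yaw),np.full_like(X,z)],-1)
    K=np.array(f["K"]);q=(P-np.array(f["origin"]))@np.array(f["orientation"])
    r=np.hypot(q[...,0],q[...,1]); s=np.arctan2(r,q[...,2])/np.maximum(r,1e-9) if f.get("fish") else 1/q[...,2]
    m=(q[...,0]*s*K[0,0]+K[0,2]).astype(np.float32),(q[...,1]*s*K[1,1]+K[1,2]).astype(np.float32)
    return cv2.remap(f["img"][:,:,::-1].copy(),*m,cv2.INTER_CUBIC)
E
python3 - <<'E'
from h import *
f=grab("wrist","w2.png"); print(f["origin"])
d=manip.find_in(f,"nut")[0]; c=at(f,d["location"],.030); print(d,c)
a=rect(f,c,.032,.025,8); b=rect(f,c,.010,.09,400/180)
v=np.hstack([a,cv2.resize(b,(400,400))])
for g in (0,1): cv2.drawMarker(v,(200+400*g,200),(0,0,255),0,10,1)
cv2.imwrite("pics/w2r.png",v)
E
```

```text
t: 3.7
tcp_pos: [0.4945, 0.2446, 0.1311]
tool_rot: [[-0.002, -0.856, 0.518], [-0.001, 0.518, 0.856], [-1.0, 0.001, -0.002]]
ft_force: [-0.2, 0.0, 0.3]
opening: 0.0696
[0.43251649 0.28176123 0.27398263]
{'location': [323.8, 123.4], 'score': 0.6} [0.44011846 0.27672751 0.03      ]
```

View pics/w2r.png

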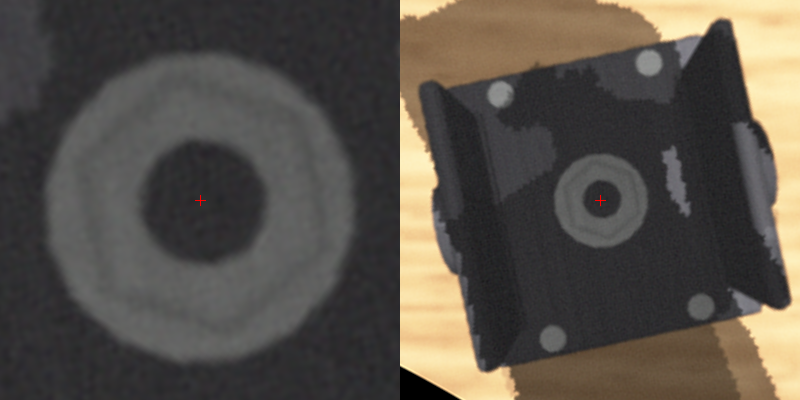

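```bash
python3 - <<'E'
from h import *
import pickle
from scipy.ndimage import map_coordinates,gaussian_filter
# reconstruct rect from saved picture of crop (plane z=.032, 8px/mm)
g=cv2.cvtColor(cv2.imread("pics/w2r.png")[:,:400],cv2.COLOR_BGR2GRAY).astype(float)
g[190:212,190:212]=cv2.GaussianBlur(g,(0,0),9)[190:212,190:212]
s=gaussian_filter(g,2)-gaussian_filter(g,12)   # dark lines negative
best=[]
t=np.linspace(-1,1,41)
for ap in range(100,124,2):
  L=ap*np.tan(np.pi/6)*.9
  for cx in range(194,214,2):
    for cy in range(194,214,2):
      for th in range(0,60,2):
        a=np.radians(th+60*np.arange(6))[:,None]
        x=cx+ap*np.cos(a)-t*L*np.sin(a); y=cy+ap*np.sin(a)+t*L*np.cos(a)
        best.append((map_coordinates(s,[y.ravel(),x.ravel()],order=1).mean(),ap,cx,cy,th))
best.sort(); print(best[:5])
for th in range(0,60,4): print(th,round(min(b[0] for b in best if b[4]==th),2),end="; ")
_,ap,cx,cy,th=best[0]
v=cv2.cvtColor(np.clip((gaussian_filter(g,1)-60)*4,0,255).astype(np.uint8),8)
w=v.copy();a=np.radians(th+30+60*np.arange(6));R=ap/np.cos(np.pi/6)
cv2.polylines(w,[np.stack([cx+R*np.cos(a),cy+R*np.sin(a)],1).astype(np.int32)],True,(0,0,255),1)
cv2.imwrite("pics/w2e.png",np.hstack([v,w]))
E
```

```text
[(np.float64(-4.093145319279022), 112, 202, 204, 48), (np.float64(-4.067007712769713), 112, 204, 204, 48), (np.float64(-4.046973766730593), 112, 202, 204, 50), (np.float64(-4.028008131929128), 112, 204, 204, 50), (np.float64(-4.006213921280463), 112, 202, 204, 46)]
0 -2.53; 4 -1.92; 8 -1.73; 12 -1.54; 16 -1.34; 20 -1.44; 24 -1.43; 28 -1.58; 32 -1.84; 36 -2.38; 40 -3.09; 44 -3.77; 48 -4.09; 52 -3.86; 56 -3.13;
```

View pics/w2e.png

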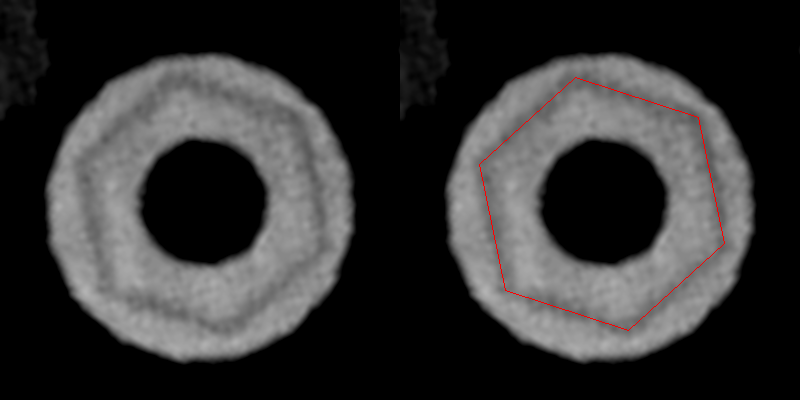

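The enhanced crop shows the hex clearly. Its flats fit a nut yaw of 42° (mod 60), and the hole centre is within 0.5 mm of the marker. Now to the key.

```bash
python3 -m crank '[{"dx":0.04,"dy":-0.03,"dz":0.02,"wx":0,"wy":0,"wz":0,"hand":-0.5},{"dx":0.085,"dy":-0.07,"dz":0.02,"wx":0,"wy":0,"wz":0,"hand":-0.5},{"dx":0.12,"dy":-0.1,"dz":0.02,"wx":0,"wy":0,"wz":0.02,"hand":-0.5},{"dx":0.145,"dy":-0.114,"dz":0.02,"wx":0,"wy":0,"wz":0.02,"hand":-0.5},{"dx":0.145,"dy":-0.114,"dz":0.02,"wx":0,"wy":0,"wz":0.02,"hand":-0.5}]'; python3 - <<'E'
from h import *
f=grab("wrist","w3.png"); s=manip.get_state()
for t,z in dict(t_key_grip=.066,t_key=.05).items():
    for d in manip.find_in(f,t)[:2]: print(t,d["score"],np.round(d["location"],1),at(f,d["location"],z))
c=s["tcp_pos"]; print(c)
a=rect(f,c,.066,.08,3)
cv2.drawMarker(a,(240,240),(0,0,255),0,10,1)
cv2.imwrite("pics/w3r.png",a)
E
```

```text
t: 4.42
tcp_pos: [0.6425, 0.1308, 0.1527]
tool_rot: [[0.003, -0.865, 0.501], [0.001, 0.501, 0.865], [-1.0, -0.002, 0.002]]
ft_force: [-0.5, -0.9, -0.2]
opening: 0.0637
t_key_grip 0.62 [328.9 191.1] [0.6340114  0.13996173 0.066     ]
t_key 0.73 [325.5 192.9] [0.63777505 0.13492995 0.05      ]
[0.64096823 0.13162237 0.15244429]
```

View pics/w3r.png

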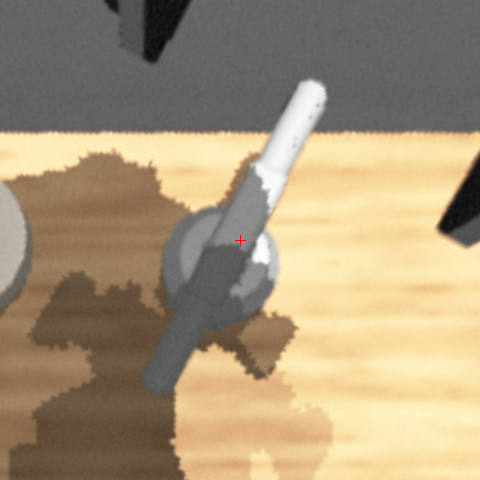

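The bar runs (318,80) to (150,394), centred about 1.7 mm off in y, at yaw -28°. Its length comes out at 119 mm, as it should. Descend and grip.

```bash
python3 -m crank '[{"dx":0.0005,"dy":0.0015,"dz":-0.04,"wx":0,"wy":0,"wz":0.03,"hand":-0.5},{"dx":0.0005,"dy":0.0015,"dz":-0.075,"wx":0,"wy":0,"wz":0.03,"hand":-0.5},{"dx":0.0005,"dy":0.0015,"dz":-0.1,"wx":0,"wy":0,"wz":0.03,"hand":-0.5},{"dx":0.0005,"dy":0.0015,"dz":-0.111,"wx":0,"wy":0,"wz":0.03,"hand":-0.5},{"dx":0.0005,"dy":0.0015,"dz":-0.111,"wx":0,"wy":0,"wz":0.03,"hand":-0.3}]' 100; python3 -m crank '[{"dx":0,"dy":0,"dz":0,"wx":0,"wy":0,"wz":0,"hand":0.2},{"dx":0,"dy":0,"dz":0,"wx":0,"wy":0,"wz":0,"hand":1},{"dx":0,"dy":0,"dz":0,"wx":0,"wy":0,"wz":0,"hand":1},{"dx":0,"dy":0,"dz":0,"wx":0,"wy":0,"wz":0,"hand":1},{"dx":0,"dy":0,"dz":0,"wx":0,"wy":0,"wz":0,"hand":1}]' 100
```

```text
t: 5.2
tcp_pos: [0.64, 0.1339, 0.0403]
tool_rot: [[-0.001, -0.882, 0.472], [-0.0, 0.472, 0.882], [-1.0, 0.001, -0.001]]
ft_force: [-0.2, -0.5, -0.4]
opening: 0.0557
t: 5.82
tcp_pos: [0.6421, 0.1339, 0.0421]
tool_rot: [[0.003, -0.881, 0.473], [0.001, 0.473, 0.881], [-1.0, -0.002, 0.002]]
ft_force: [-0.8, 1.1, 5.3]
opening: 0.0132
```

```bash
python3 -m crank '[{"dx":0,"dy":0,"dz":0.02,"wx":0,"wy":0,"wz":0,"hand":1},{"dx":0,"dy":0,"dz":0.06,"wx":0,"wy":0,"wz":0.1,"hand":1},{"dx":-0.02,"dy":0.015,"dz":0.1,"wx":0,"wy":0,"wz":0.25,"hand":1},{"dx":-0.06,"dy":0.043,"dz":0.12,"wx":0,"wy":0,"wz":0.42,"hand":1},{"dx":-0.1,"dy":0.07,"dz":0.12,"wx":0,"wy":0,"wz":0.58,"hand":1}]' 110; python3 -m crank '[{"dx":-0.03,"dy":0.022,"dz":0,"wx":0,"wy":0,"wz":0.16,"hand":1},{"dx":-0.06,"dy":0.044,"dz":0,"wx":0,"wy":0,"wz":0.32,"hand":1},{"dx":-0.085,"dy":0.06,"dz":0,"wx":0,"wy":0,"wz":0.48,"hand":1},{"dx":-0.101,"dy":0.0725,"dz":0,"wx":0,"wy":0,"wz":0.6,"hand":1},{"dx":-0.101,"dy":0.0725,"dz":0,"wx":0,"wy":0,"wz":0.645,"hand":1}]'; python3 - <<'E'
from h import *
f=grab("wrist","w4.png"); s=manip.get_state(); c=s["tcp_pos"]; R=s["tool_rot"]
print(c,np.degrees(np.arctan2(R[1,2],R[0,2]))-90,s["ft_force"],s["moment"],s["opening"])
y=np.arctan2(R[1,2],R[0,2])-np.pi/2
# views aligned with the bar (bar vertical in the picture), bar top-ish plane and nut plane
a=rect(f,c,c[2]+.019,.07,400/140,y); b=rect(f,[.44,.2765],.032,.07,400/140)
for v in(a,b): cv2.drawMarker(v,(200,200),(0,0,255),0,10,1)
cv2.imwrite("pics/w4r.png",np.hstack([a,b]))
E
```

```text
t: 6.45
tcp_pos: [0.5414, 0.2042, 0.1622]
tool_rot: [[0.004, -0.996, -0.092], [0.002, -0.092, 0.996], [-1.0, -0.004, 0.001]]
ft_force: [-0.4, 0.3, -2.8]
opening: 0.0128
t: 7.08
tcp_pos: [0.4381, 0.2762, 0.16]
tool_rot: [[-0.002, -0.741, -0.672], [-0.001, -0.672, 0.741], [-1.0, 0.002, 0.001]]
ft_force: [0.5, -0.4, -2.9]
opening: 0.0128
[0.43883136 0.27595039 0.16001826] 42.198204340248964 [ 0.01443416 -0.22407732 -2.32407934] [-0.00999444 -0.05130364  0.00129046] 0.01266211249855087
```

View pics/w4r.png

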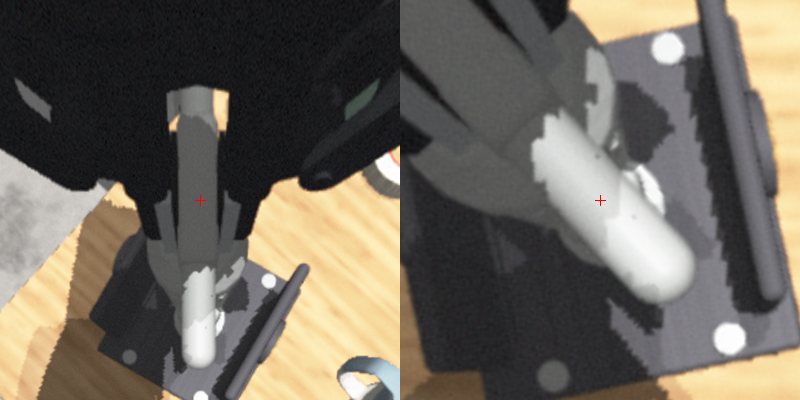

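```bash
python3 - <<'E'
from h import *
np.set_printoptions(precision=4,suppress=True)
for i in range(5):
    s=manip.get_state(); f=grab("wrist"); o=np.array(f["orientation"])
    y=np.arctan2(o[1,0],o[0,0])-np.pi/2
    print(s["tcp_pos"],f["origin"],np.degrees(y),"off from cmd, bar axes:",np.array([[np.cos(y),np.sin(y)],[-np.sin(y),np.cos(y)]])@(f["origin"][:2]-[.4395,.276]))
for o,t,y in(([.37767,.27677],[.440,.238],np.arctan2(.861,.508)),([.43252,.28176],[.495,.246],np.arctan2(.856,.518))):
    y-=np.pi/2; print(np.array([[np.cos(y),np.sin(y)],[-np.sin(y),np.cos(y)]])@(np.array(o)-t))
E
```

```text
[0.4388 0.276  0.16  ] [0.385  0.2272 0.3029] 42.23888192947179 off from cmd, bar axes: [-0.0732  0.0005]
[0.4393 0.2758 0.16  ] [0.3852 0.2272 0.3029] 42.056418598055615 off from cmd, bar axes: [-0.073   0.0001]
[0.4396 0.2757 0.1601] [0.3855 0.2272 0.303 ] 41.98955595580373 off from cmd, bar axes: [-0.0728 -0.0002]
[0.4398 0.2756 0.1601] [0.3857 0.2271 0.303 ] 41.96738968472565 off from cmd, bar axes: [-0.0727 -0.0004]
[0.44   0.2756 0.1601] [0.3858 0.2271 0.303 ] 41.96087198043704 off from cmd, bar axes: [-0.0726 -0.0005]
[-0.0734  0.0017]
[-0.072  -0.0018]
```

```bash
python3 -m crank '[{"dx":-0.0015,"dy":-0.001,"dz":-0.03,"wx":0,"wy":0,"wz":0,"hand":1},{"dx":-0.0015,"dy":-0.001,"dz":-0.06,"wx":0,"wy":0,"wz":0,"hand":1},{"dx":-0.0015,"dy":-0.001,"dz":-0.08,"wx":0,"wy":0,"wz":0,"hand":1},{"dx":-0.0015,"dy":-0.001,"dz":-0.083,"wx":0,"wy":0,"wz":0,"hand":1},{"dx":-0.0015,"dy":-0.001,"dz":-0.083,"wx":0,"wy":0,"wz":0,"hand":1}]'; python3 -m crank '[{"dx":0,"dy":0,"dz":-0.002,"wx":0,"wy":0,"wz":0,"hand":1},{"dx":0,"dy":0,"dz":-0.004,"wx":0,"wy":0,"wz":0,"hand":1},{"dx":0,"dy":0,"dz":-0.006,"wx":0,"wy":0,"wz":0,"hand":1},{"dx":0,"dy":0,"dz":-0.008,"wx":0,"wy":0,"wz":0,"hand":1},{"dx":0,"dy":0,"dz":-0.008,"wx":0,"wy":0,"wz":0,"hand":1}]'
```

```text
t: 8.0
tcp_pos: [0.4389, 0.2749, 0.0777]
tool_rot: [[0.0, -0.744, -0.668], [0.0, -0.668, 0.744], [-1.0, -0.0, -0.0]]
ft_force: [0.1, -0.8, -2.9]
opening: 0.0128
t: 8.62
tcp_pos: [0.4384, 0.2748, 0.0691]
tool_rot: [[-0.0, -0.743, -0.669], [-0.0, -0.669, 0.743], [-1.0, 0.0, 0.0]]
ft_force: [1.4, 0.4, -3.4]
opening: 0.0128
```

```bash
python3 -m crank '[{"dx":0,"dy":0,"dz":-0.0015,"wx":0,"wy":0,"wz":0,"hand":1},{"dx":0,"dy":0,"dz":-0.003,"wx":0,"wy":0,"wz":0,"hand":1},{"dx":0,"dy":0,"dz":-0.0045,"wx":0,"wy":0,"wz":0,"hand":1},{"dx":0,"dy":0,"dz":-0.006,"wx":0,"wy":0,"wz":0,"hand":1},{"dx":0,"dy":0,"dz":-0.006,"wx":0,"wy":0,"wz":0,"hand":1}]'
```

```text
t: 9.25
tcp_pos: [0.4384, 0.2748, 0.0631]
tool_rot: [[-0.0, -0.743, -0.669], [-0.0, -0.669, 0.743], [-1.0, 0.0, 0.0]]
ft_force: [-0.5, 0.2, -3.5]
opening: 0.0126
```

```bash
python3 -m crank '[{"dx":0,"dy":0,"dz":-0.0015,"wx":0,"wy":0,"wz":0,"hand":1},{"dx":0,"dy":0,"dz":-0.003,"wx":0,"wy":0,"wz":0,"hand":1},{"dx":0,"dy":0,"dz":-0.0045,"wx":0,"wy":0,"wz":0,"hand":1},{"dx":0,"dy":0,"dz":-0.0055,"wx":0,"wy":0,"wz":0,"hand":1},{"dx":0,"dy":0,"dz":-0.0055,"wx":0,"wy":0,"wz":0,"hand":1}]'; python3 -c "
from rig import manip; s=manip.get_state(); print(s['tcp_pos'],s['moment'],s['qpos'],s['tau'])"
```

```text
t: 9.88
tcp_pos: [0.4386, 0.2749, 0.0581]
tool_rot: [[0.0, -0.743, -0.669], [0.0, -0.669, 0.743], [-1.0, -0.0, -0.0]]
ft_force: [-0.4, -0.3, 0.8]
opening: 0.0127
[0.43857126 0.27488834 0.05805152] [-0.06119384  0.14454289  0.01018397] [ 3.20790962e+01  2.20541158e+01 -2.56345701e+01  4.22965609e+01
 -6.01539206e-04 -9.89853543e+00] [-1.79832074e-02 -4.25940228e+01  2.09106910e+01 -3.16702947e-01
 -1.07981867e-02 -3.80244383e-04]
```

```bash
python3 -m crank '[{"dx":-0.0002,"dy":0.0002,"dz":0.0005,"wx":0,"wy":0,"wz":-0.13,"hand":1},{"dx":-0.0003,"dy":0.0004,"dz":0.0005,"wx":0,"wy":0,"wz":-0.26,"hand":1},{"dx":-0.0004,"dy":0.0006,"dz":0.0005,"wx":0,"wy":0,"wz":-0.39,"hand":1},{"dx":-0.0005,"dy":0.0008,"dz":0.0005,"wx":0,"wy":0,"wz":-0.52,"hand":1},{"dx":-0.0005,"dy":0.0011,"dz":0.0005,"wx":0,"wy":0,"wz":-0.65,"hand":1}]'; python3 -c "
from rig import manip; s=manip.get_state(); print(s['moment'])"; python3 -m crank '[{"dx":0,"dy":0.0002,"dz":0,"wx":0,"wy":0,"wz":-0.13,"hand":1},{"dx":0.0001,"dy":0.0005,"dz":0,"wx":0,"wy":0,"wz":-0.26,"hand":1},{"dx":0.0002,"dy":0.0008,"dz":0,"wx":0,"wy":0,"wz":-0.39,"hand":1},{"dx":0.0003,"dy":0.0012,"dz":0,"wx":0,"wy":0,"wz":-0.52,"hand":1},{"dx":0.0003,"dy":0.0012,"dz":0,"wx":0,"wy":0,"wz":-0.6,"hand":1}]';python3 - <<'E'
from h import *
for i in range(3): s=manip.get_state(); print(s['moment'],s['tcp_pos'],s['ft_force'],np.degrees(np.arctan2(s['tool_rot'][1,2],s['tool_rot'][0,2]))-90); f=grab("top","t5.png")
E
```

```text
t: 10.5
tcp_pos: [0.4383, 0.2765, 0.0584]
tool_rot: [[0.001, -0.997, -0.079], [0.001, -0.079, 0.997], [-1.0, -0.001, 0.001]]
ft_force: [0.5, 0.6, -2.9]
opening: 0.0127
[ 0.20302724 -0.02573777  0.1244879 ]
t: 11.12
tcp_pos: [0.4386, 0.2776, 0.0584]
tool_rot: [[0.001, -0.868, 0.497], [0.001, 0.497, 0.868], [-1.0, -0.0, 0.001]]
ft_force: [-0.6, 0.6, -2.4]
opening: 0.0127
[ 0.12870528 -0.04656645  0.12494021] [0.43862637 0.27757078 0.05838435] [-0.59274357  0.61102546 -2.37589733] -29.78896643937906
[ 0.14331067 -0.1433845  -0.00152779] [0.43861568 0.27757647 0.0583958 ] [ 0.73335569  0.81596634 -2.3319133 ] -29.867280316446355
[ 0.19699256 -0.08893584 -0.01611717] [0.43864918 0.27753383 0.05836927] [ 0.94959344  0.0562856  -2.99167971] -29.624984917353203
```

```bash
python3 -m crank '[{"dx":0,"dy":0,"dz":0.012,"wx":0,"wy":0,"wz":0.04,"hand":1},{"dx":0,"dy":0,"dz":0.024,"wx":0,"wy":0,"wz":0.06,"hand":1},{"dx":0,"dy":0,"dz":0.024,"wx":0,"wy":0,"wz":0.2,"hand":1},{"dx":0,"dy":-0.0005,"dz":0.024,"wx":0,"wy":0,"wz":0.36,"hand":1},{"dx":0,"dy":-0.001,"dz":0.024,"wx":0,"wy":0,"wz":0.52,"hand":1}]'; python3 -m crank '[{"dx":0,"dy":-0.0003,"dz":0,"wx":0,"wy":0,"wz":0.16,"hand":1},{"dx":0,"dy":-0.0006,"dz":0,"wx":0,"wy":0,"wz":0.32,"hand":1},{"dx":0,"dy":-0.0009,"dz":0,"wx":0,"wy":0,"wz":0.48,"hand":1},{"dx":0,"dy":-0.0011,"dz":0,"wx":0,"wy":0,"wz":0.59,"hand":1},{"dx":0,"dy":-0.0011,"dz":-0.006,"wx":0,"wy":0,"wz":0.59,"hand":1}]'; python3 -m crank '[{"dx":0,"dy":0,"dz":-0.003,"wx":0,"wy":0,"wz":0,"hand":1},{"dx":0,"dy":0,"dz":-0.006,"wx":0,"wy":0,"wz":0,"hand":1},{"dx":0,"dy":0,"dz":-0.009,"wx":0,"wy":0,"wz":0,"hand":1},{"dx":0,"dy":0,"dz":-0.012,"wx":0,"wy":0,"wz":0,"hand":1},{"dx":0,"dy":0,"dz":-0.012,"wx":0,"wy":0,"wz":0,"hand":1}]'
```

```text
t: 11.9
tcp_pos: [0.4381, 0.276, 0.0826]
tool_rot: [[-0.0, -1.0, -0.009], [-0.0, -0.009, 1.0], [-1.0, 0.0, -0.0]]
ft_force: [-0.2, -1.2, -3.2]
opening: 0.0127
t: 12.52
tcp_pos: [0.4386, 0.2752, 0.0767]
tool_rot: [[0.001, -0.83, -0.558], [0.0, -0.558, 0.83], [-1.0, -0.001, -0.0]]
ft_force: [-0.4, -1.2, -2.6]
opening: 0.0125
t: 13.15
tcp_pos: [0.4383, 0.2752, 0.0641]
tool_rot: [[-0.0, -0.829, -0.559], [0.0, -0.559, 0.829], [-1.0, 0.0, 0.0]]
ft_force: [-0.3, 0.8, -2.8]
opening: 0.0125
```

```bash
python3 -m crank '[{"dx":0,"dy":0,"dz":-0.003,"wx":0,"wy":0,"wz":0,"hand":1},{"dx":0,"dy":0,"dz":-0.0055,"wx":0,"wy":0,"wz":0,"hand":1},{"dx":0,"dy":0.0001,"dz":-0.0055,"wx":0,"wy":0,"wz":-0.08,"hand":1},{"dx":0,"dy":0.0002,"dz":-0.0055,"wx":0,"wy":0,"wz":-0.16,"hand":1},{"dx":-0.0001,"dy":0.0004,"dz":-0.0055,"wx":0,"wy":0,"wz":-0.24,"hand":1}]' 120; cat > m.py <<'E'
from rig import manip; import numpy as np
s=manip.get_state(); r=s['tool_rot']; print("Mz %.3f yaw %.2f F %s z %.4f open %.4f"%(s['moment'][2],np.degrees(np.arctan2(r[1,2],r[0,2]))-90,s['ft_force'].round(1),s['tcp_pos'][2],s['opening']))
E
python3 m.py; python3 -m crank '[{"dx":0,"dy":0,"dz":0,"wx":0,"wy":0,"wz":-0.02,"hand":1},{"dx":0,"dy":0,"dz":0,"wx":0,"wy":0,"wz":-0.04,"hand":1},{"dx":0,"dy":0,"dz":0,"wx":0,"wy":0,"wz":-0.06,"hand":1},{"dx":0,"dy":0,"dz":0,"wx":0,"wy":0,"wz":-0.07,"hand":1},{"dx":0,"dy":0.0001,"dz":0,"wx":0,"wy":0,"wz":-0.08,"hand":1}]'; python3 m.py
```

```text
t: 13.78
tcp_pos: [0.4383, 0.2759, 0.0586]
tool_rot: [[0.0, -0.939, -0.343], [0.001, -0.343, 0.939], [-1.0, -0.0, 0.001]]
ft_force: [0.5, 1.3, -3.9]
opening: 0.0124
Mz 0.074 yaw 20.08 F [ 0.5  1.3 -3.9] z 0.0586 open 0.0124
t: 14.4
tcp_pos: [0.4382, 0.2758, 0.0588]
tool_rot: [[-0.0, -0.963, -0.269], [0.001, -0.269, 0.963], [-1.0, -0.0, 0.001]]
ft_force: [1.3, 4.0, -5.6]
opening: 0.0123
Mz 0.023 yaw 15.60 F [ 1.3  4.  -5.6] z 0.0588 open 0.0123
```

```bash
python3 -m crank '[{"dx":0,"dy":0,"dz":0,"wx":0,"wy":0,"wz":-0.015,"hand":1},{"dx":0,"dy":0,"dz":0,"wx":0,"wy":0,"wz":-0.03,"hand":1},{"dx":0,"dy":0.0001,"dz":0,"wx":0,"wy":0,"wz":-0.045,"hand":1},{"dx":0,"dy":0.0001,"dz":0,"wx":0,"wy":0,"wz":-0.055,"hand":1},{"dx":0,"dy":0.0001,"dz":0,"wx":0,"wy":0,"wz":-0.06,"hand":1}]'; python3 m.py
```

```text
t: 15.02
tcp_pos: [0.4383, 0.2759, 0.0589]
tool_rot: [[0.0, -0.978, -0.211], [0.0, -0.211, 0.978], [-1.0, -0.0, 0.0]]
ft_force: [1.5, 4.0, -5.4]
opening: 0.012
Mz 0.069 yaw 12.17 F [ 1.5  4.  -5.4] z 0.0589 open 0.0120
```

```bash
python3 -m crank '[{"dx":0,"dy":0,"dz":0,"wx":0,"wy":0,"wz":-0.015,"hand":1},{"dx":0,"dy":0,"dz":0,"wx":0,"wy":0,"wz":-0.03,"hand":1},{"dx":0,"dy":0.0001,"dz":0,"wx":0,"wy":0,"wz":-0.04,"hand":1},{"dx":0,"dy":0.0001,"dz":0,"wx":0,"wy":0,"wz":-0.05,"hand":1},{"dx":0,"dy":0.0001,"dz":0,"wx":0,"wy":0,"wz":-0.05,"hand":1}]'; python3 m.py
```

```text
t: 15.65
tcp_pos: [0.4382, 0.2759, 0.0589]
tool_rot: [[0.0, -0.987, -0.162], [0.0, -0.162, 0.987], [-1.0, -0.0, 0.0]]
ft_force: [1.3, 5.6, -5.5]
opening: 0.0121
Mz 0.068 yaw 9.30 F [ 1.3  5.6 -5.5] z 0.0589 open 0.0121
```

```bash
python3 -m crank '[{"dx":0.0001,"dy":0.0005,"dz":-0.0002,"wx":0,"wy":0,"wz":-0.015,"hand":1},{"dx":0.0001,"dy":0.0008,"dz":-0.0003,"wx":0,"wy":0,"wz":-0.03,"hand":1},{"dx":0.0001,"dy":0.0008,"dz":-0.0003,"wx":0,"wy":0,"wz":-0.04,"hand":1},{"dx":0.0001,"dy":0.0008,"dz":-0.0003,"wx":0,"wy":0,"wz":-0.05,"hand":1},{"dx":0.0001,"dy":0.0008,"dz":-0.0003,"wx":0,"wy":0,"wz":-0.05,"hand":1}]'; python3 m.py
```

```text
t: 16.27
tcp_pos: [0.4383, 0.2763, 0.0586]
tool_rot: [[0.0, -0.994, -0.112], [-0.0, -0.112, 0.994], [-1.0, -0.0, -0.0]]
ft_force: [-1.0, 2.9, -1.6]
opening: 0.0123
Mz 0.080 yaw 6.44 F [-1.   2.9 -1.6] z 0.0586 open 0.0123
```

```bash
python3 -m crank '[{"dx":0,"dy":0,"dz":0,"wx":0,"wy":0,"wz":-0.015,"hand":1},{"dx":0,"dy":0,"dz":0,"wx":0,"wy":0,"wz":-0.03,"hand":1},{"dx":0,"dy":0.0001,"dz":0,"wx":0,"wy":0,"wz":-0.04,"hand":1},{"dx":0,"dy":0.0001,"dz":0,"wx":0,"wy":0,"wz":-0.05,"hand":1},{"dx":0,"dy":0.0001,"dz":0,"wx":0,"wy":0,"wz":-0.05,"hand":1}]'; python3 m.py
```

```text
t: 16.9
tcp_pos: [0.4382, 0.2765, 0.0585]
tool_rot: [[-0.0, -0.998, -0.063], [-0.0, -0.063, 0.998], [-1.0, 0.0, -0.0]]
ft_force: [0.5, 0.8, -0.3]
opening: 0.0121
Mz 0.236 yaw 3.59 F [ 0.5  0.8 -0.3] z 0.0585 open 0.0121
```

```bash
python3 -m crank '[{"dx":0,"dy":0,"dz":0,"wx":0,"wy":0,"wz":-0.01,"hand":1},{"dx":0,"dy":0,"dz":0,"wx":0,"wy":0,"wz":-0.015,"hand":1},{"dx":0,"dy":0,"dz":0,"wx":0,"wy":0,"wz":-0.02,"hand":1},{"dx":0,"dy":0.0001,"dz":0,"wx":0,"wy":0,"wz":-0.025,"hand":1},{"dx":0,"dy":0.0001,"dz":0,"wx":0,"wy":0,"wz":-0.025,"hand":1}]'; python3 m.py
```

```text
t: 17.52
tcp_pos: [0.4382, 0.2766, 0.0585]
tool_rot: [[-0.0, -0.999, -0.038], [-0.0, -0.038, 0.999], [-1.0, 0.0, -0.0]]
ft_force: [-0.4, 0.8, -1.3]
opening: 0.012
Mz 0.387 yaw 2.15 F [-0.4  0.8 -1.3] z 0.0585 open 0.0120
```

```bash
python3 -m crank '[{"dx":0,"dy":0,"dz":0,"wx":0,"wy":0,"wz":-0.01,"hand":1},{"dx":0,"dy":0,"dz":0,"wx":0,"wy":0,"wz":-0.015,"hand":1},{"dx":0,"dy":0,"dz":0,"wx":0,"wy":0,"wz":-0.02,"hand":1},{"dx":0,"dy":0.0001,"dz":0,"wx":0,"wy":0,"wz":-0.025,"hand":1},{"dx":0,"dy":0.0001,"dz":0,"wx":0,"wy":0,"wz":-0.025,"hand":1}]'; python3 m.py; python3 -c "
from h import *
for i in range(4): grab('top'); print(manip.get_state()['moment'][2])"
```

```text
t: 18.15
tcp_pos: [0.4382, 0.2767, 0.0585]
tool_rot: [[-0.0, -1.0, -0.013], [-0.0, -0.013, 1.0], [-1.0, 0.0, -0.0]]
ft_force: [-0.9, -0.7, -1.1]
opening: 0.0122
Mz 0.463 yaw 0.72 F [-0.9 -0.7 -1.1] z 0.0585 open 0.0122
0.3934603051214274
0.3779538085434212
0.4202876657110252
0.45750026849380243
```

```bash
python3 -m crank '[{"dx":0,"dy":0,"dz":0,"wx":0,"wy":0,"wz":-0.012,"hand":1},{"dx":0,"dy":0,"dz":0,"wx":0,"wy":0,"wz":-0.024,"hand":1},{"dx":0,"dy":0,"dz":0,"wx":0,"wy":0,"wz":-0.036,"hand":1},{"dx":0,"dy":0.0001,"dz":0,"wx":0,"wy":0,"wz":-0.04,"hand":1},{"dx":0,"dy":0.0001,"dz":0,"wx":0,"wy":0,"wz":-0.04,"hand":1}]'; python3 m.py; python3 -c "
from h import *
for i in range(4): grab('top'); print(manip.get_state()['moment'][2])"
```

```text
t: 18.98
tcp_pos: [0.4382, 0.2768, 0.0585]
tool_rot: [[-0.0, -1.0, 0.027], [-0.0, 0.027, 1.0], [-1.0, 0.0, -0.0]]
ft_force: [-0.2, -1.1, 0.0]
opening: 0.0125
Mz 0.520 yaw -1.57 F [-0.2 -1.1  0. ] z 0.0585 open 0.0125
0.48177477126921564
0.4883002033903291
0.5173117426645203
0.45195919054179945
```

Torque at standstill is about 0.49 N·m (peak 0.49–0.59), so the washer is at roughly 0.04–0.09. Now relax the key, lift it and carry it back to its bare spot.

```bash
python3 -m crank '[{"dx":0,"dy":0,"dz":0,"wx":0,"wy":0,"wz":0.06,"hand":1},{"dx":0,"dy":0,"dz":0,"wx":0,"wy":0,"wz":0.12,"hand":1},{"dx":0,"dy":0,"dz":0.015,"wx":0,"wy":0,"wz":0.12,"hand":1},{"dx":0,"dy":0,"dz":0.05,"wx":0,"wy":0,"wz":0.12,"hand":1},{"dx":0,"dy":0,"dz":0.1,"wx":0,"wy":0,"wz":0.12,"hand":1}]'; python3 m.py; python3 -m crank '[{"dx":0.03,"dy":-0.02,"dz":0.005,"wx":0,"wy":0,"wz":-0.1,"hand":1},{"dx":0.07,"dy":-0.05,"dz":0.005,"wx":0,"wy":0,"wz":-0.25,"hand":1},{"dx":0.11,"dy":-0.08,"dz":0.005,"wx":0,"wy":0,"wz":-0.4,"hand":1},{"dx":0.15,"dy":-0.11,"dz":0.005,"wx":0,"wy":0,"wz":-0.5,"hand":1},{"dx":0.18,"dy":-0.13,"dz":0,"wx":0,"wy":0,"wz":-0.58,"hand":1}]'; python3 m.py; python3 -m crank '[{"dx":0.015,"dy":-0.008,"dz":-0.02,"wx":0,"wy":0,"wz":0,"hand":1},{"dx":0.022,"dy":-0.013,"dz":-0.06,"wx":0,"wy":0,"wz":0,"hand":1},{"dx":0.022,"dy":-0.013,"dz":-0.095,"wx":0,"wy":0,"wz":0,"hand":1},{"dx":0.022,"dy":-0.013,"dz":-0.11,"wx":0,"wy":0,"wz":0,"hand":1},{"dx":0.022,"dy":-0.013,"dz":-0.11,"wx":0,"wy":0,"wz":0,"hand":1}]'; python3 m.py
```

```text
t: 19.8
tcp_pos: [0.4368, 0.2762, 0.1589]
tool_rot: [[-0.004, -0.996, -0.091], [-0.002, -0.091, 0.996], [-1.0, 0.004, -0.001]]
ft_force: [0.9, 0.6, -3.3]
opening: 0.0122
Mz 0.004 yaw 5.20 F [ 0.9  0.6 -3.3] z 0.1589 open 0.0122
t: 20.42
tcp_pos: [0.6199, 0.1456, 0.1596]
tool_rot: [[0.001, -0.881, 0.474], [0.001, 0.474, 0.881], [-1.0, -0.001, 0.001]]
ft_force: [0.3, 1.1, -2.8]
opening: 0.0121
Mz 0.015 yaw -28.26 F [ 0.3  1.1 -2.8] z 0.1596 open 0.0121
t: 21.05
tcp_pos: [0.6385, 0.1343, 0.0472]
tool_rot: [[-0.004, -0.884, 0.467], [-0.0, 0.467, 0.884], [-1.0, 0.003, -0.002]]
ft_force: [0.6, 0.6, -3.0]
opening: 0.0123
Mz -0.034 yaw -27.87 F [ 0.6  0.6 -3. ] z 0.0472 open 0.0123
```

```bash
python3 -m crank '[{"dx":0,"dy":0,"dz":-0.002,"wx":0,"wy":0,"wz":0,"hand":1},{"dx":0,"dy":0,"dz":-0.0035,"wx":0,"wy":0,"wz":0,"hand":1},{"dx":0,"dy":0,"dz":-0.005,"wx":0,"wy":0,"wz":0,"hand":1},{"dx":0,"dy":0,"dz":-0.006,"wx":0,"wy":0,"wz":0,"hand":1},{"dx":0,"dy":0,"dz":-0.006,"wx":0,"wy":0,"wz":0,"hand":1}]'; python3 m.py
```

```text
t: 21.68
tcp_pos: [0.6403, 0.1339, 0.0425]
tool_rot: [[-0.0, -0.884, 0.468], [0.0, 0.468, 0.884], [-1.0, 0.0, 0.0]]
ft_force: [0.4, -0.4, -3.2]
opening: 0.0127
Mz -0.005 yaw -27.92 F [ 0.4 -0.4 -3.2] z 0.0425 open 0.0127
```

```bash
python3 -m crank '[{"dx":0,"dy":0,"dz":-0.0005,"wx":0,"wy":0,"wz":0,"hand":1},{"dx":0,"dy":0,"dz":-0.001,"wx":0,"wy":0,"wz":0,"hand":1},{"dx":0,"dy":0,"dz":-0.0013,"wx":0,"wy":0,"wz":0,"hand":1},{"dx":0,"dy":0,"dz":-0.0013,"wx":0,"wy":0,"wz":0,"hand":1},{"dx":0,"dy":0,"dz":-0.0013,"wx":0,"wy":0,"wz":0,"hand":1}]'; python3 m.py
```

```text
t: 22.3
tcp_pos: [0.6407, 0.1338, 0.0422]
tool_rot: [[0.001, -0.884, 0.468], [-0.0, 0.468, 0.884], [-1.0, -0.001, 0.0]]
ft_force: [-1.7, -2.1, 5.0]
opening: 0.0123
Mz -0.084 yaw -27.93 F [-1.7 -2.1  5. ] z 0.0422 open 0.0123
```

```bash
python3 -m crank '[{"dx":0,"dy":0,"dz":0,"wx":0,"wy":0,"wz":0,"hand":0.5},{"dx":0,"dy":0,"dz":0,"wx":0,"wy":0,"wz":0,"hand":0.1},{"dx":0,"dy":0,"dz":0,"wx":0,"wy":0,"wz":0,"hand":-0.3},{"dx":0,"dy":0,"dz":0,"wx":0,"wy":0,"wz":0,"hand":-0.4},{"dx":0,"dy":0,"dz":0,"wx":0,"wy":0,"wz":0,"hand":-0.4}]'; python3 m.py; python3 -m crank '[{"dx":0,"dy":0,"dz":0.02,"wx":0,"wy":0,"wz":0,"hand":-0.4},{"dx":0,"dy":0,"dz":0.05,"wx":0,"wy":0,"wz":0,"hand":-0.4},{"dx":0,"dy":0,"dz":0.09,"wx":0,"wy":0,"wz":0,"hand":-0.4},{"dx":-0.02,"dy":-0.01,"dz":0.13,"wx":0,"wy":0,"wz":0,"hand":-0.4},{"dx":-0.06,"dy":-0.03,"dz":0.18,"wx":0,"wy":0,"wz":0,"hand":-0.4}]';  python3 -m crank '[{"dx":-0.05,"dy":-0.04,"dz":0.01,"wx":0,"wy":0,"wz":0,"hand":-0.4},{"dx":-0.1,"dy":-0.07,"dz":0.02,"wx":0,"wy":0,"wz":0,"hand":-0.4},{"dx":-0.15,"dy":-0.1,"dz":0.02,"wx":0,"wy":0,"wz":0,"hand":-0.4},{"dx":-0.18,"dy":-0.12,"dz":0.02,"wx":0,"wy":0,"wz":0,"hand":-0.4},{"dx":-0.18,"dy":-0.12,"dz":0.02,"wx":0,"wy":0,"wz":0,"hand":-0.4}]'; python3 m.py; python3 - <<'E'
from h import *
f=grab("top","t9.png"); d=manip.find_in(f,"t_key_grip"); print([(x["score"],at(f,x["location"],.06)) for x in d[:1]])
g=grab("scene","s9.png")
a=cv2.resize(f["img"][130:290,200:420,::-1],None,fx=2.5,fy=2.5,interpolation=cv2.INTER_CUBIC); b=g["img"][90:340,180:480,::-1]; b=cv2.resize(b,(250,208))
v=np.zeros((400,800,3),np.uint8); v[:,:550]=a[:400]; v[:208,550:]=b; v[208:,550:]=cv2.resize(f["img"][225:275,240:305,::-1],(250,192)); cv2.imwrite("pics/end.png",v)
E
```

```text
t: 22.92
tcp_pos: [0.6403, 0.134, 0.0411]
tool_rot: [[-0.0, -0.884, 0.468], [0.0, 0.468, 0.884], [-1.0, 0.0, 0.0]]
ft_force: [-1.1, 0.4, -0.4]
opening: 0.0598
Mz -0.039 yaw -27.92 F [-1.1  0.4 -0.4] z 0.0411 open 0.0598
t: 23.55
tcp_pos: [0.5832, 0.1054, 0.2184]
tool_rot: [[0.0, -0.884, 0.468], [0.0, 0.468, 0.884], [-1.0, -0.0, 0.0]]
ft_force: [0.1, -0.7, 0.4]
opening: 0.0598
t: 24.18
tcp_pos: [0.4007, -0.0155, 0.2382]
tool_rot: [[-0.0, -0.883, 0.47], [-0.0, 0.47, 0.883], [-1.0, 0.0, -0.0]]
ft_force: [0.1, 0.5, 1.4]
opening: 0.0596
Mz 0.036 yaw -28.05 F [0.1 0.5 1.4] z 0.2382 open 0.0596
[(0.58, array([0.63270356, 0.12769992, 0.06      ]))]
```

View pics/end.png

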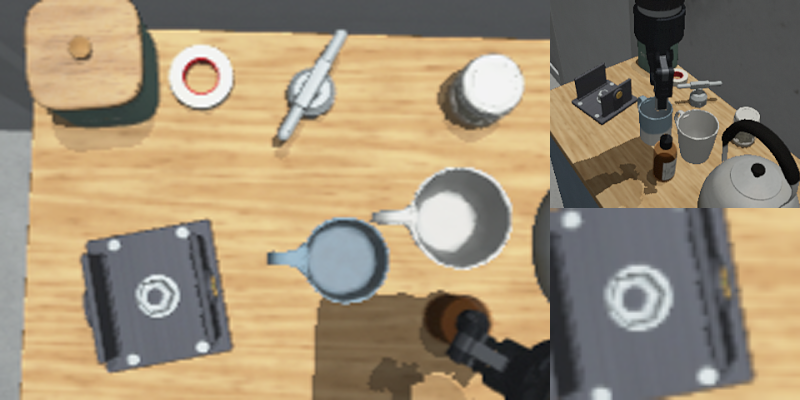

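The key stands upright at picture (310,92), and the bottle, tape and jar haven't moved. The gripper hangs free well above everything. Hand in.

```bash
python3 -c "
from rig import manip; print(manip.job_done()); print(manip.get_state()['t'])"
```

```text
the job is handed in; nothing more can be done
None
the job is handed in; nothing more can be done
```

I tightened the nut with the key in two swings: about 70° on the first, then a lift, a swing back of about 64° and a reseat, then about 35° to bearing and tight. The key now stands upright on its original bare spot, and I handed the job in at about 24.4 s.

- **Torque:** At standstill the last readings were 0.45–0.52 N·m, averaging about 0.49. The peak was therefore about 0.49–0.59 N·m, which puts the washer drag at an estimated 0.04–0.09 rad. I worked that out from the torque and did not measure the washer directly.
- **Forces:** The largest sideways force I read during the swings was about 6 N. I did not measure the force on the cheeks separately.
- **Final picture:** The key is upright about 0.25 m from the nut, and the tape, jar and bottle are where they were. The network put the key's grip about 1 cm from where I released it. It was off by a similar amount earlier, so I trusted the arm's own reading.

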